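Hitch the board carrier to its docking pin

TASK

Hitch the small board carrier to the slim round docking pin with the wide cap: push the open mouth of its hook onto the pin until the sprung latch has flipped shut behind the pin, then let go, leaving the carrier flat on the bench. The square stop post is not the pin; leave the screw jar, the tape roll and the loupe where they are.

Things in the scene. Friction and masses are not known exactly. Their poses are not given: they have to be found in the camera images.
- carrier: Loose board carrier, 0.35 kg, flat on the bench: aluminium chassis 60 mm wide and 20 mm high (x -19 to 39 mm, undercut by 11 mm ahead of x = 22 mm), rear deck with a small circuit board (back to x = -70 mm, 14 mm high), black upright grip fin, dark flat steel hook in front. Origin on its underside, at bench level, straight below the fin; x forward out of the hook's mouth, y left, z up.
- carrier_grip (a point): Point in the carrier's black grip fin, 45 mm straight above the carrier's origin. The fin is 34 mm long (carrier x) and 16 mm thick (carrier y), from 20 to 58 mm above the bench; pinch it across its thickness from above.
- hook_mouth (a point): Point midway in the straight part of the hook's mouth, at carrier x = 112 mm, y = 0. The mouth is about 31 mm wide from x = 98 mm to here and flares to about 60 mm at the tips, x = 135 mm. The hook is an 8 mm plate, 12 to 20 mm above the underside and 74 mm wide: with the carrier sliding on the bench it passes over the pin's foot and under its cap.
- hook_seat (a point): Point at carrier x = 50 mm, y = 0, 16 mm above the underside: where the pin's axis should come when pushed fully home, almost touching the throat (the pocket's back edge, x = 41 mm). The pocket runs from there forward to the latch at x = 94 mm.
- latch (a joint): Steel latch bar (6 x 37 mm) across the mouth, pivoted on the hook's right arm at carrier x = 94, y = -20 mm, axis upright. 0 = shut (sprung that way, about 1 N); grows (rad) as it is pushed inward, up to 1.5; it cannot open outward. The pin swings it about 1 rad; it snaps shut behind the pin only when the pin has come to the throat, its axis at carrier x = 48 to 52 mm.
- slim_pin_axis (a point): Point on the upright axis of the docking pin, 16 mm above the bench. Bright steel, fixed: round foot 40 mm across, 4 mm high; shank 14 mm in diameter up to 32 mm; round cap 50 mm across up to 39 mm, with a small dark stud to 42 mm. The cap is too wide for the hook to be let down over it; the hook must come level from the side, from any direction.
- stop_post: Square steel stop post fixed to the bench, the wrong one: 38 by 38 mm, 41 mm high, on a square foot of 52 mm, 6 mm high. Origin on the bench under its centre. It may stand on either side of the pin, at least 120 mm from it.
- jar: Bystander: loose jar of small screws with black lid, 43 mm across, 46 mm high; origin on the bench under its centre.
- tape: Bystander: loose green roll of masking tape, 72 mm across, 18 mm high; origin on the bench under its centre.
- loupe: Bystander: loose black eye loupe, 33 mm across, 30 mm high; origin on the bench under its centre.
Not all that is in view belongs to the job. There is more than one size of the carrier; the one meant has the size given above.

How it is judged:
By the outcome, as a careful person would: the job done as asked, in the order asked, and still so for the second after the job is handed in, with the robot touching nothing.
It also fails if it takes over 38 s, if anything falls off the work surface, if the arm or the gripper's body presses on something with over 40 N, if the wrist force passes 120 N, or if a joint passes its speed limit or range.

ROBOT

A 7-joint arm with a two-finger parallel gripper is mounted at the origin on a cart in front of the work surface, level with it; the furniture and walls round the work are solid. World frame = base frame: x ahead of the robot, y to its left, z up, the work surface at z = 0. Lengths are in m, angles in rad, forces in N, time in s.
With the tool pointing down it reaches from about 0.4 to 0.85 m from the base axis. Payload 10.4 kg.
Tool frame: the origin (TCP) lies on the centre line of the jaws, within the pads' length; the fingertips stand 8 mm ahead of it and the grasp point (between the pads) lies 11 mm behind it (r.finger_overhang is the distance from the TCP to the fingertips, in m); z points along the fingers, y is the line along which they close (so a half turn about z gives the same grasp; the last joint's range is limited). The gripper opens to 87 mm and grips with 3 to 60 N. Pads are 19 mm wide; open, the fingers measure 117 mm over their backs; the gripper's body (75 mm by 190 mm) begins 51 mm behind the grasp point.
Start: joints at [-0.023, 0.332, -0.065, 1.46, 0.022, 1.35, -0.088], TCP at [0.625, 0, 0.231] pointing down, gripper open.
Joint ranges: [-2.6, 2.6], [-0.5, 2.12], [-1.47, 1.34], [0.16, 2.42], [-1.27, 4.41], [0.06, 2.06], [-2.6, 2.6]. Speed limits (rad/s): [2.22, 2.22, 2.79, 2.79, 3.14, 3.14, 3.14].

INTERFACE

Orientations are given as a unit quaternion [x, y, z, w].
In Python, from bench import r, vision gives the robot as it stands.
- The arm moves only by the tool drive_tool, never from a script. Its argument "series" is a list of rows, each a list of 2 entries, a list of its own where there are three numbers: the shift along the world's x, y, z in cm, then the turn about the world's z in degrees. A call has exactly 10 rows; each row shifts and turns the commanded pose from where the row before left it; what a row does not reach is not made up. A row lasts 1/8 s, in which the tool goes at most 62.5 mm and 10.7 degrees, less where a joint would pass 70% of its speed; a pose out of reach is approached as far as the arm can. A call with a gripper value outside its range is refused whole. "hand" is the closure, from 0 (fully open) to 1 (shut), set as the call begins (left out, the last holds). The fingers move at their own pace and stop on an object; "newtons" is the grip in N (left out, the last holds). Time passes only in rows, so rows that do not move let the fingers close, or fill a call up. It gives the time, the measured TCP pose, the force, the opening and the grip force at its end, in the units of the state.
- r.read_state(): the state, without advancing time (a new reading comes with each control period).
- vision.camera(name): name is "scene" or "side" or "wrist"; returns a dict with "color" (420x560x3 uint8, red, green, blue), "intrinsics" (3x3 intrinsics, pixels), "k1" (the pictures are not rectified: a ray, as slopes to the right and down, at radius r is drawn at 1 + k1 r^2 times it, then the intrinsics apply), "R" (3x3) and "t" (3): a world point X has camera coordinates R X + t; the wrist camera has in their place "mount" (4x4, takes a point from camera to tool coordinates, whose origin is the TCP and whose axes are the flange's). Camera axes: x right, y down, z forward; pixel columns grow to the right and rows downward; lengths in m; the calibration is good to about 2 mm. A picture is of the moment at which its call begins: read the wrist's pose just before it. There is no depth.
- r.close_job(): hands the job in; it is judged then, once.
The state is a dict: "time": time; "joint_positions": joint angles; "joint_vel": joint speeds; "joint_torque": joint torques, N m; "ee_pos": TCP position; "eef_rot": TCP orientation; "ft_force": force on the tool from outside, world axes, zero at the start; "torque": the same for the moment, N m; "width": finger opening in m; "grip_force": force on a finger pad.
Only numpy, scipy, OpenCV 4.12 (cv2) and the standard library are available. Lean on these libraries where they do the work, as an engineer would, in place of code of your own. Each camera call takes 0.05 s, during which the arm holds its last target. There are 200 camera calls.

## Working session

There is one attempt and no reset: what is moved stays moved. The work goes in short steps, Python scripts to look and compute and a tool call to move; the robot and the scene stay as the last step left them, time stands still between calls to the robot, and variables do not carry over. Pictures are saved under pics/ and viewed, at most 10 in all, crops included, and the job is handed in when it is done.

Besides the shell and the picture viewer there is one more tool, called after "Emit:" as name([rows], argument=value, ...), one row to a line, values as JSON. drive_tool: Moves the arm, as the interface text tells. Its arguments: {"type":"object","properties":{"series":{"type":"array"},"hand":{"type":"number"},"newtons":{"type":"number"}},"required":["series"]}

```bash
mkdir -p pics
cat > h.py <<'E'
import numpy as np, cv2
from scipy.spatial.transform import Rotation as Ro
from bench import r, vision
def snap(name,fn):
    s=r.read_state(); c=vision.camera(name)
    cv2.imwrite('pics/'+fn,c['color'][:,:,::-1]); 
    if 'mount' in c:
        T=np.eye(4);T[:3,:3]=Ro.from_quat(s['eef_rot']).as_matrix();T[:3,3]=s['ee_pos']
        M=np.linalg.inv(T@np.array(c['mount'])); c['R'],c['t']=M[:3,:3],M[:3,3]
    np.savez('pics/'+fn[:-4]+'.npz',K=c['intrinsics'],k1=c['k1'],R=c['R'],t=c['t']); return s
def px2w(fn,uv,z):
    d=np.load('pics/'+fn+'.npz');K,k1,R,t=d['K'],float(d['k1']),d['R'],d['t']
    out=[]
    for (u,v) in uv:
        p=cv2.undistortPoints(np.array([[[u,v]]],float),K,np.array([k1,0,0,0,0.]))[0,0]
        ray=R.T@np.array([p[0],p[1],1]);C=-R.T@t
        out.append(C+ray*(z-C[2])/ray[2])
    return np.array(out)
def w2px(fn,X):
    d=np.load('pics/'+fn+'.npz')
    return cv2.projectPoints(np.atleast_2d(np.array(X,float)),cv2.Rodrigues(d['R'])[0],d['t'],d['K'],np.array([float(d['k1']),0,0,0,0.]))[0][:,0]
E
python3 - <<'E'
from h import *
s=snap('scene','a_scene.png');snap('side','a_side.png');snap('wrist','a_wrist.png')
print(s)
E
python3 -c "
import cv2,numpy as np
i=[cv2.imread('pics/a_%s.png'%n) for n in('scene','side','wrist')]
print(i[0].shape)"
```

```text
{'time': 0.0, 'joint_positions': array([-0.02262278,  0.33286756, -0.06466152,  1.46091233,  0.02162204,
        1.34991183, -0.08849175]), 'joint_vel': array([-0.0008662 , -0.00069222,  0.00062867, -0.00018683,  0.00061171,
        0.00131535,  0.00050721]), 'joint_torque': array([-1.20520472e-04, -6.23245955e+01,  2.44190963e-02, -3.89891267e+01,
       -6.13984605e-02,  3.97891912e-02,  1.87085252e-04]), 'ee_pos': array([ 6.24633534e-01, -2.12869965e-05,  2.29770381e-01]), 'eef_rot': array([ 7.07099582e-01,  7.07113633e-01, -5.29862701e-04, -4.60009298e-04]), 'ft_force': array([-0.57556955,  0.63586647,  0.0018593 ]), 'torque': array([-0.0067794 , -0.03101703,  0.01275433]), 'grip_force': 0.0, 'width': 0.08676835376138331}
(420, 560, 3)
```

View pics/a_scene.png

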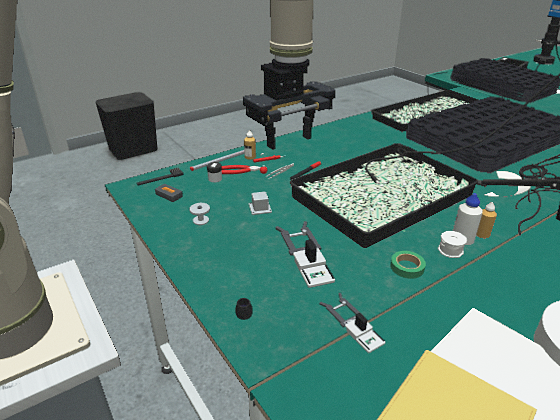

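View pics/a_side.png

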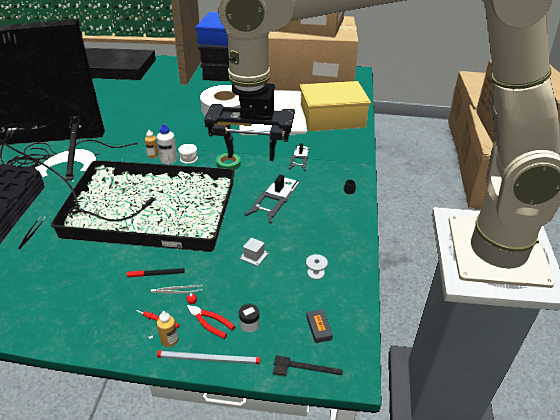

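The scene view shows two carriers: one at about (312,258) and a smaller-looking one at (355,325). The pin is at (200,212) and the square post at (260,203). In the side view the pin is at (316,265) and the carrier's fin at (280,184). Next I'll measure both carriers.

Run:
```python
from h import *
a=cv2.imread('pics/a_side.png')[130:290,230:370]; b=cv2.imread('pics/a_scene.png')[185:355,180:400]
a=cv2.resize(a,None,fx=2.8,fy=2.8,interpolation=3)[:, :]; b=cv2.resize(b,None,fx=1.8,fy=1.8,interpolation=3)
c=np.zeros((600,800,3),np.uint8);c[:a.shape[0],:a.shape[1]]=a;c[:b.shape[0],400:400+b.shape[1]]=b[:,:400]
print(a.shape,b.shape)
cv2.imwrite('pics/crop1.png',c)
f=lambda n,uv,z:print(n,px2w(n,uv,z).round(3).tolist())
f('a_side',[(316,258)],.039);f('a_scene',[(200,207)],.039)
f('a_side',[(254,243)],.041);f('a_scene',[(260,197)],.041)
f('a_side',[(281,178)],.058);f('a_scene',[(310,242)],.058)
f('a_scene',[(361,318),(339,347)],.058)
f('a_scene',[(333,278),(307,286),(303,226),(279,231)],.015)
f('a_scene',[(384,343),(366,350),(343,296),(323,303)],.015)
```

```text
(448, 392, 3) (306, 396, 3)
a_side [[0.454, 0.126, 0.039]]
a_scene [[0.459, 0.139, 0.039]]
a_side [[0.604, 0.098, 0.041]]
a_scene [[0.605, 0.094, 0.041]]
a_side [[0.57, -0.148, 0.058]]
a_scene [[0.581, -0.145, 0.058]]
a_scene [[0.522, -0.367, 0.058], [0.449, -0.394, 0.058]]
a_scene [[0.582, -0.225, 0.015], [0.523, -0.214, 0.015], [0.642, -0.041, 0.015], [0.583, -0.026, 0.015]]
a_scene [[0.546, -0.406, 0.015], [0.51, -0.4, 0.015], [0.564, -0.277, 0.015], [0.519, -0.27, 0.015]]
```

View pics/crop1.png

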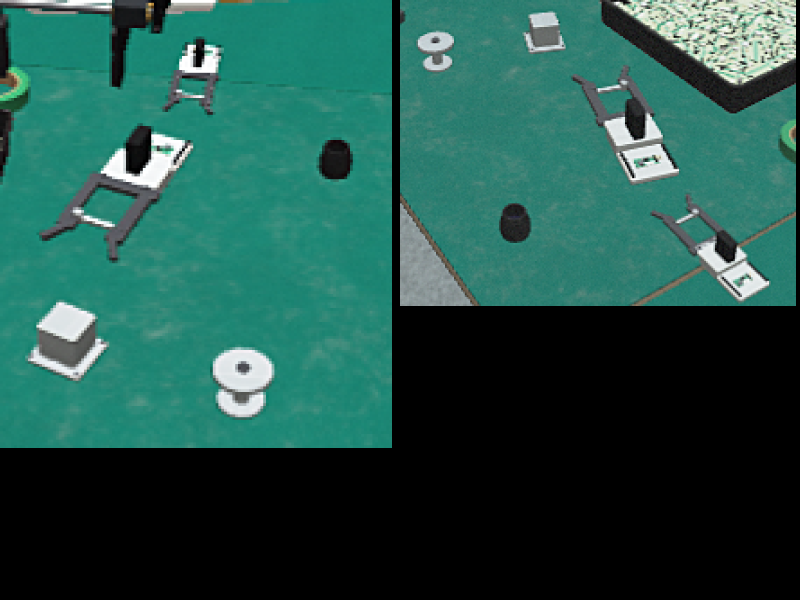

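View pics/a_wrist.png

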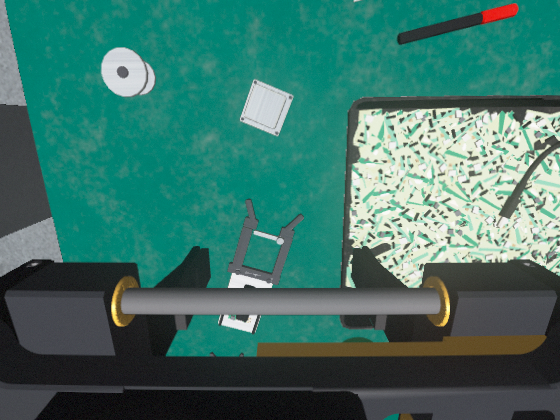

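The wrist view shows the pin cap's stud at (122,72), the post at (268,107), the hook tips at (249,202) and (300,217), the latch pivot at (281,241), and the deck's back corners at (221,325) and (254,331). The 60 mm wide carrier beside the tray is the right one.

Run:
```python
from h import *
f=lambda n,uv,z:print(n,px2w(n,uv,z).round(4).tolist())
f('a_wrist',[(122,72)],.042);f('a_scene',[(180+35/1.8,185+36/1.8)],.042);f('a_side',[(230+243/2.8,130+368/2.8)],.042)
print('tips');f('a_wrist',[(249,202),(300,217),(281,241),(240,233)],.02)
print('back');f('a_wrist',[(221,325),(254,331)],.014)
f('a_side',[(230+43/2.8,130+235/2.8),(230+113/2.8,130+256/2.8)],.02)
f('a_scene',[(180+175/1.8,185+80/1.8),(180+230/1.8,185+70/1.8)],.02)
print('fin');f('a_side',[(230+140/2.8,130+129/2.8)],.058);f('a_scene',[(180+237/1.8,185+102/1.8)],.058)
print('post');f('a_wrist',[(268,107)],.041)
f('a_scene',[(180+514/1.8-400/1.8,185+205/1.8)],.03);f('a_side',[(230+336/2.8,130+145/2.8)],.03)
```

```text
a_wrist [[0.4552, 0.1327, 0.042]]
a_scene [[0.4597, 0.144, 0.042]]
a_side [[0.4518, 0.1399, 0.042]]
tips
a_wrist [[0.5847, -0.0173, 0.02], [0.6504, -0.0374, 0.02], [0.6258, -0.0711, 0.02], [0.5715, -0.0597, 0.02]]
back
a_wrist [[0.5359, -0.2099, 0.014], [0.5852, -0.2205, 0.014]]
a_side [[0.6483, -0.03, 0.02], [0.5799, -0.0094, 0.02]]
a_scene [[0.5788, -0.024, 0.02], [0.6528, -0.0461, 0.02]]
fin
a_side [[0.5739, -0.1564, 0.058]]
a_scene [[0.5849, -0.1461, 0.058]]
post
a_wrist [[0.6112, 0.0965, 0.041]]
a_scene [[0.3898, -0.1879, 0.03]]
a_side [[0.3819, -0.1954, 0.03]]
```

Emit:
drive_tool([
  [[-0.6, -1.9, -0.5], -2],
  [[-0.6, -1.9, -1], -2],
  [[-0.6, -1.9, -1.5], -2],
  [[-0.6, -1.9, -1.5], -2],
  [[-0.6, -1.9, -1.5], -2],
  [[-0.6, -1.9, -1.5], -2],
  [[-0.5, -1.9, -1.5], -2],
  [[-0.5, -1.8, -1], -2.5],
  [[0, 0, 0], 0],
  [[0, 0, 0], 0],
], hand=0)

```text
time: 1.4
ee_pos: [0.5796, -0.1502, 0.1311]
eef_rot: [0.801, 0.599, 0.001, 0.0]
ft_force: [-0.5, -0.2, 0.4]
width: 0.0871
grip_force: 0.0
```

Run:
```python
from h import *
s=snap('wrist','b_wrist.png');print(s['time'],s['ee_pos'],s['eef_rot'],s['ft_force'])
snap('side','b_side.png')
p=cv2.imread('pics/b_wrist.png')
h=np.array([np.cos(np.radians(73.5)),np.sin(np.radians(73.5))]);l=np.array([-h[1],h[0]]);o=np.array([.579,-.152])
for x,y,z in [(17,8,58),(17,-8,58),(-17,8,58),(-17,-8,58),(135,37,20),(135,-37,20),(94,-20,20),(-70,30,14),(-70,-30,14)]:
    q=w2px('b_wrist',[*(o+h*x/1e3+l*y/1e3),z/1e3])[0]; print(q.round()); cv2.circle(p,tuple(int(i) for i in q),3,(0,0,255),1) if abs(q).max()<1e3 else 0
cv2.imwrite('pics/b1.png',p)
```

```text
1.4 [ 0.57962021 -0.15019491  0.13105823] [8.00912368e-01 5.98781341e-01 5.18675061e-04 1.23670802e-04] [-0.53241728 -0.16681213  0.37852415]
[269. 207.]
[289. 207.]
[270. 247.]
[289. 247.]
[234.  55.]
[325.  55.]
[303. 108.]
[250. 277.]
[308. 277.]
```

View pics/b1.png

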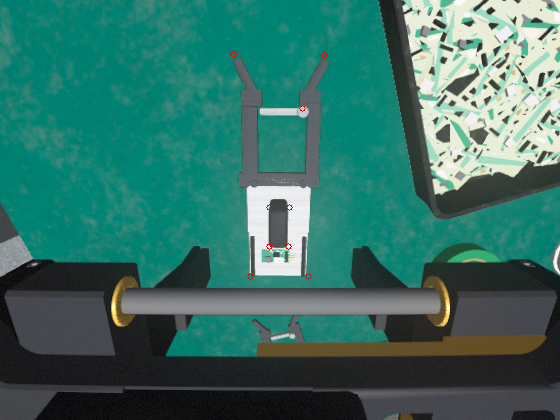

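The wrist view fits the model well: the fin's top is at (279,222) and the hook tips are at (234,55) and (325,55). I'll descend and grip.

Emit:
drive_tool([
  [[0, 0, -2], 0],
  [[0, 0, -2], 0],
  [[0, 0, -2], 0],
  [[0, 0, -2], 0],
  [[0, 0, -1], 0],
  [[0, 0, -0.5], 0],
  [[0, 0, 0], 0],
  [[0, 0, 0], 0],
  [[0, 0, 0], 0],
  [[0, 0, 0], 0],
])

```text
time: 2.75
ee_pos: [0.5792, -0.151, 0.0359]
eef_rot: [0.801, 0.598, 0.0, 0.0]
ft_force: [1.0, -0.4, -0.4]
width: 0.0872
grip_force: 0.0
```

Emit:
drive_tool([
  [[0, 0, 0], 0],
  [[0, 0, 0], 0],
  [[0, 0, 0], 0],
  [[0, 0, 0], 0],
  [[0, 0, 0], 0],
  [[0, 0, 0], 0],
  [[0, 0, 0], 0],
  [[0, 0, 0], 0],
  [[0, 0, 0], 0],
  [[0, 0, 0], 0],
], hand=1, newtons=30)

```text
time: 4.0
ee_pos: [0.5788, -0.1509, 0.0355]
eef_rot: [0.801, 0.598, -0.0, -0.0]
ft_force: [-1.5, 0.3, 2.0]
width: 0.0161
grip_force: 30.0
```

Emit:
drive_tool([
  [[-0.5, 0.6, 0], 2.5],
  [[-1, 1.2, 0], 3],
  [[-1.2, 1.4, 0], 3.5],
  [[-1.2, 1.4, 0], 3.5],
  [[-1.2, 1.4, 0], 3.5],
  [[-1.2, 1.4, 0], 3.5],
  [[-1.2, 1.3, 0], 3.5],
  [[-1, 1, 0], 2.5],
  [[-0.5, 0.6, 0], 1],
  [[0, 0, 0], 0],
])

```text
time: 5.25
ee_pos: [0.4886, -0.0475, 0.0355]
eef_rot: [0.643, 0.766, -0.0, -0.0]
ft_force: [-0.4, -0.2, -3.1]
width: 0.0158
grip_force: 30.0
```

Run:
```python
from h import *
s=snap('wrist','c_wrist.png');snap('side','c_side.png');snap('scene','c_scene.png');print(s['time'],s['ee_pos'],s['ft_force'],s['joint_positions'].round(2))
R=Ro.from_quat(s['eef_rot']).as_matrix();print('heading',np.degrees(np.arctan2(R[1,0],R[0,0])))
a=cv2.imread('pics/c_wrist.png')[:260,100:500]
b=cv2.imread('pics/c_side.png')[160:310,220:420];d=cv2.imread('pics/c_scene.png')[170:320,150:350]
b,d=[cv2.resize(i,(400,300),interpolation=3) for i in(b,d)]
c=np.zeros((600,800,3),np.uint8);c[:260,:400]=a;c[:300,400:]=b;c[300:,400:]=d
cv2.imwrite('pics/c1.png',c)
```

```text
5.25 [ 0.48863471 -0.04754773  0.03550447] [-0.36696476 -0.16727958 -3.12118472] [ 0.09  0.26 -0.1   2.01  0.03  0.88  0.15]
heading 100.02619519173723
```

View pics/c1.png

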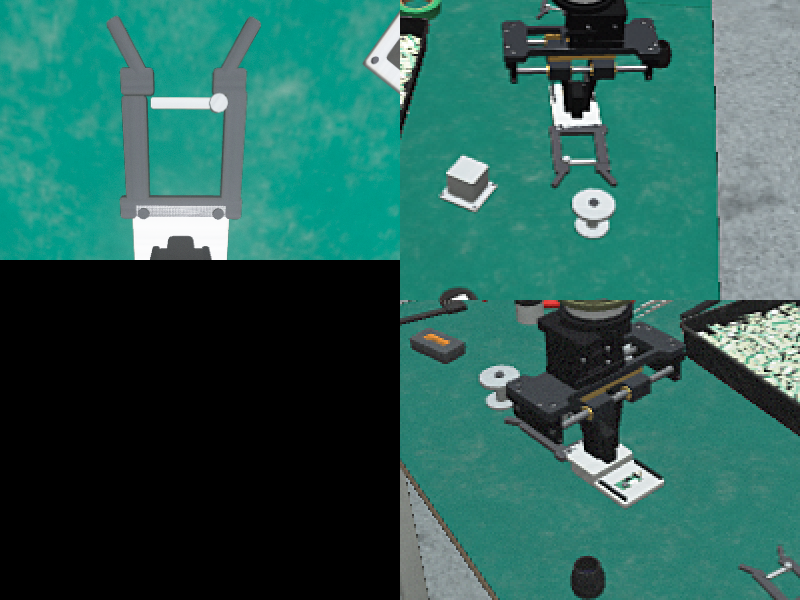

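The wrist crop shows the hook level and aligned with the tool. In the side crop the pin's stud is at (594,202), its foot at (591,228), and the hook tips at (556,184) and (613,183). I'll work out the lateral alignment from the same picture.

Run:
```python
from h import *
f=lambda n,uv,z:px2w(n,[(220+(u-400)/2,160+v/2) for u,v in uv] if 'side' in n else uv,z)
T=f('c_side',[(556,184),(613,183)],.018);P=np.array([f('c_side',[(594,202)],.042)[0],f('c_side',[(591,228)],.002)[0]])
W=px2w('c_wrist',[(212,21),(354,21)],.02)
print('side tips',T.round(4),'wrist tips',W.round(4));print('pin',P.round(4))
s=[.4886,-.0475]
for M in (T.mean(0),W.mean(0)):
    d=M[:2]-s;print('hd',np.degrees(np.arctan2(d[1],d[0])),np.hypot(*d))
# stud in scene: crop (497,374)
print(px2w('c_scene',[(150+97/2,170+74/2)],.042))
# whole-image consistency: predicted tips px in side
h=np.radians(99.5);H=np.array([np.cos(h),np.sin(h)]);L=np.array([-H[1],H[0]])
for y in(.037,-.037):print(2*(w2px('c_side',[*(np.array(s)+.133*H+L*y),.02])[0]-[220,160])+[400,0])
```

```text
side tips [[0.4991 0.0902 0.018 ]
 [0.4313 0.0793 0.018 ]] wrist tips [[0.4321 0.0739 0.02  ]
 [0.5027 0.0864 0.02  ]]
pin [[0.4514 0.1384 0.042 ]
 [0.4524 0.1415 0.002 ]]
hd 100.03236385386847 0.13429332876841657
hd 99.44246086840607 0.1293789998793281
[[0.45376646 0.13692333 0.042     ]]
[614.17502338 180.89826632]
[552.71156412 182.25032396]
```

Emit:
drive_tool([
  [[-0.1, 0.5, 0], 0],
  [[-0.2, 1, 0], 0],
  [[-0.3, 1.2, 0], 0],
  [[-0.3, 1.2, 0], 0],
  [[-0.3, 1.2, 0], 0],
  [[-0.2, 1.2, 0], 0],
  [[-0.1, 1, 0], 0],
  [[-0.1, 0.5, 0], 0],
  [[0, 0, 0], 0],
  [[0, 0, 0], 0],
])

```text
time: 6.65
ee_pos: [0.4731, 0.0295, 0.0356]
eef_rot: [0.643, 0.766, -0.0, 0.0]
ft_force: [-1.3, -0.2, -4.3]
width: 0.016
grip_force: 30.0
```

Run:
```python
from h import *
s=snap('wrist','d_wrist.png');snap('side','d_side.png');print(s['time'],s['ee_pos'],s['ft_force'])
a=cv2.imread('pics/d_wrist.png')[:260,100:500]
b=cv2.resize(cv2.imread('pics/d_side.png')[190:310,240:400],(400,300),interpolation=3)
c=np.zeros((300,800,3),np.uint8);c[:260,:400]=a;c[:,400:]=b
cv2.imwrite('pics/d1.png',c)
```

```text
6.65 [0.47308633 0.02954222 0.03555141] [-1.2655795  -0.22935815 -4.27348313]
```

View pics/d1.png

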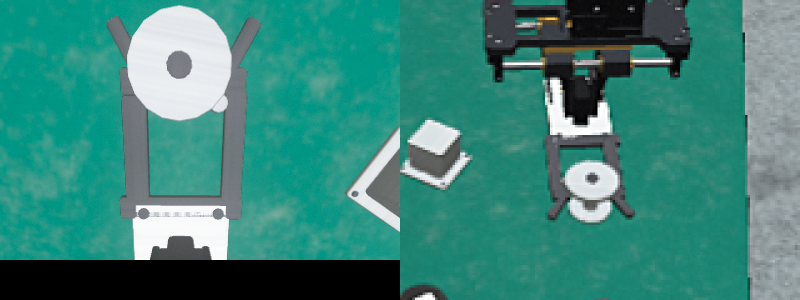

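The wrist crop shows the cap's stud at (179,64), nicely centred in the mouth (tips at (112,22) and (255,22)). I'll work out the remaining travel.

Run:
```python
from h import *
P=px2w('d_wrist',[(279,64)],.042)[0][:2];W=px2w('d_wrist',[(217,197+14),(344,197+14)],.02)
M=px2w('d_wrist',[(283,22)],.02)[0][:2];B=px2w('d_wrist',[(281,207)],.02)[0][:2]
d=M-B;h=d/np.hypot(*d);l=np.array([-h[1],h[0]])
s=np.array([.4731,.0295]);print(P,np.degrees(np.arctan2(h[1],h[0])),'pin in carrier',(P-s)@h,(P-B)@l,(P-s)@l)
print(((P-s)@h-.05)*h*100)
```

```text
[0.45417957 0.13340772] 99.44589096626189 pin in carrier 0.10560398808090656 0.0017305790834435712 0.0016109601164416014
[-0.91255098  5.48500552]
```

Emit:
drive_tool([
  [[-0.1, 0.5, 0], 0],
  [[-0.1, 0.7, 0], 0],
  [[-0.1, 0.7, 0], 0],
  [[-0.2, 0.7, 0], 0],
  [[-0.1, 0.7, 0], 0],
  [[-0.1, 0.7, 0], 0],
  [[-0.1, 0.6, 0], 0],
  [[-0.1, 0.4, 0], 0],
  [[0, 0.2, 0], 0],
  [[0, 0, 0], 0],
])

```text
time: 8.0
ee_pos: [0.4638, 0.0821, 0.0355]
eef_rot: [0.643, 0.766, -0.0, -0.0]
ft_force: [-0.4, -0.5, -4.3]
width: 0.0159
grip_force: 30.0
```

Run:
```python
from h import *
s=snap('wrist','e_wrist.png');snap('side','e_side.png');print(s['time'],s['ee_pos'],s['ft_force'])
a=cv2.imread('pics/e_wrist.png')[:260,100:500]
b=cv2.resize(cv2.imread('pics/e_side.png')[190:310,240:400],(400,300),interpolation=3)
c=np.zeros((300,800,3),np.uint8);c[:260,:400]=a;c[:,400:]=b
cv2.imwrite('pics/e1.png',c)
```

```text
8.0 [0.46383704 0.08209717 0.03550622] [-0.40188588 -0.53121909 -4.26572812]
```

View pics/e1.png

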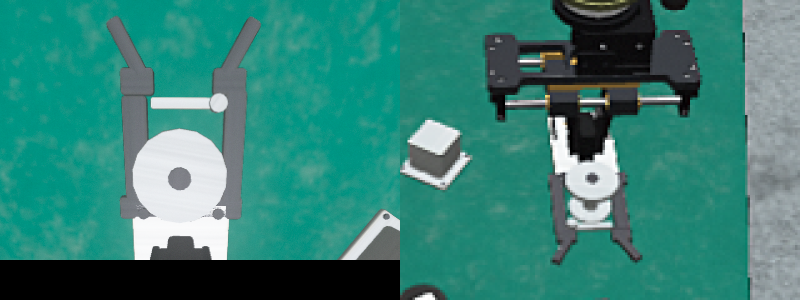

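The latch bar is shut across the mouth (crop (150–228,102)) with the pin behind it, and the stud is at (179,178). I'll check the seat depth.

Run:
```python
from h import *
P=px2w('e_wrist',[(279,178)],.042)[0][:2];h=np.radians(99.5);H=np.array([np.cos(h),np.sin(h)])
print(P,(P-[.4638,.0821])@H, px2w('e_wrist',[(281,102)],.02)[0][:2]@H-np.array([.4638,.0821])@H)
```

```text
[0.45391537 0.13440625] 0.05322033213939739 0.09066834334671312
```

Emit:
drive_tool([
  [[0, 0.1, 0], 0],
  [[0, 0.1, 0], 0],
  [[0, 0, 0], 0],
  [[0, 0, 0], 0],
  [[0, 0, 0], 0],
  [[0, 0, 0], 0],
  [[0, 0, 0], 0],
  [[0, 0, 0], 0],
  [[0, 0, 0], 0],
  [[0, 0, 0], 0],
])

```text
time: 9.35
ee_pos: [0.464, 0.084, 0.0356]
eef_rot: [0.643, 0.766, 0.0, 0.0]
ft_force: [-0.6, 0.7, -4.0]
width: 0.0159
grip_force: 30.0
```

Emit:
drive_tool([
  [[0, 0, 0], 0],
  [[0, 0, 0], 0],
  [[0, 0, 0], 0],
  [[0, 0, 0], 0],
  [[0, 0, 0], 0],
  [[0, 0, 0], 0],
  [[0, 0, 0], 0],
  [[0, 0, 0], 0],
  [[0, 0, 0], 0],
  [[0, 0, 0], 0],
], hand=0.45)

```text
time: 10.6
ee_pos: [0.464, 0.084, 0.0356]
eef_rot: [0.643, 0.766, 0.0, 0.0]
ft_force: [-0.0, -0.6, 0.2]
width: 0.0481
grip_force: 0.0
```

Emit:
drive_tool([
  [[0, 0, 0.5], 0],
  [[0, 0, 1], 0],
  [[0, 0, 1.5], 0],
  [[0, 0, 2], 0],
  [[0, 0, 2], 0],
  [[0, 0, 2], 0],
  [[0, 0, 1.5], 0],
  [[0, 0, 1], 0],
  [[0, 0, 0], 0],
  [[0, 0, 0], 0],
])

```text
time: 11.85
ee_pos: [0.4637, 0.0839, 0.15]
eef_rot: [0.643, 0.766, -0.0, -0.0]
ft_force: [-0.3, -0.3, 0.2]
width: 0.0483
grip_force: 0.0
```

Run:
```python
from h import *
s=snap('wrist','f_wrist.png');snap('side','f_side.png');print(s['time'],s['ee_pos'],s['ft_force'],s['width'])
a=cv2.imread('pics/f_wrist.png')[:300,80:480]
b=cv2.resize(cv2.imread('pics/f_side.png')[170:290,240:400],(400,300),interpolation=3)
cv2.imwrite('pics/f1.png',np.hstack([a,b]))
```

```text
11.85 [0.46365055 0.08393516 0.1499773 ] [-0.31866362 -0.29882508  0.19379474] 0.04826675779328619
```

View pics/f1.png

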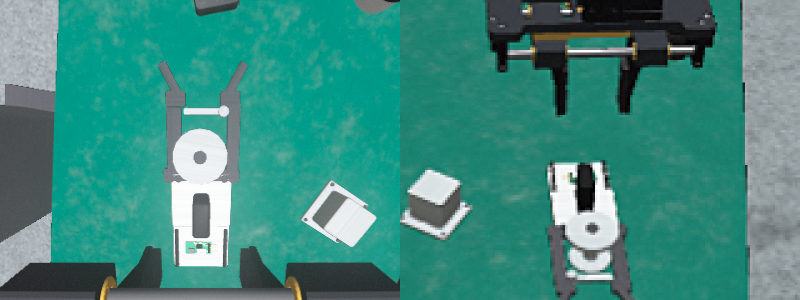

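The carrier lies flat and free of the gripper. The pin is at the throat (stud at (200,157)) and the latch is shut across the mouth at (205,111), so I'll hand the job in.

```bash
python3 -c "
from bench import r
print(r.close_job())"
```

```text
the job is handed in; nothing more can be done
None
```

The carrier is hitched to the round docking pin with the latch shut behind it. It is released and lying flat on the bench, and I handed the job in at about 12 s.

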